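# Plug a sample carrier into the quarter-turn test socket and hold it home

## Task

Take the sample carrier with the copper can out of the black stand and plug it into the round socket of the bench test box: lugs into the notches, push it down against the sprung contacts, then twist it clockwise (seen from above) about a quarter turn, as far as it goes. Finish while still holding it there, pressed fully home: keep your grip and keep pushing, do not let go, because the contact check only reads while it is pressed down. Leave the carrier with the aluminium can in the stand and the tape, tweezers and screwdriver where they lie.

Things in the scene. Friction and masses are not known exactly. Their poses are not given: they have to be found in the camera images.
- copper_can (a point): The carrier to plug in: copper can (upright cylinder, 36 mm diameter, 40 mm tall, grip at any yaw) on a gold flange (54 mm diameter, 5 mm thick) on a black plug pointing down. This point: on the axis, mid-height of the can, 20 mm below its top, 25 mm above the flange's underside, 42 mm above the plug's foot. z up; x along the two lugs (red stripe on the can's top, red marks on the flange).
- copper: The same carrier, origin at the centre of the plug's foot, same axes; 62 mm tall, about 0.2 kg. Plug: 34 mm diameter, 17 mm long, foot chamfered. At its foot two opposite brass lugs, 44 mm over both, each 7 mm wide, 1 to 7 mm above the foot. The lugs are alike: half a turn makes no difference.
- blank_can (a point): The other carrier, same shape and size but with an aluminium (silver) can; the same point of it. It stays in the stand.
- stand: Black plastic stand, 85 x 190 x 24 mm, fixed to the bench, origin at the centre of its underside. Two 47 mm round holes, 50 mm either side of its middle along its y axis; a carrier hangs in each, flange on the stand's top. Either carrier may be in either hole, turned anyhow.
- socket_mouth (a point): Rim centre of the socket: aluminium turret, 60 mm outside, 25 mm tall, rim 65 mm above the bench, on a fixed grey test box with a dark top panel (170 x 130 x 40 mm). z up; x along the two opposite entry notches (white marks; about 12 mm wide, 49 mm across both; bore 37 mm). Home: the carrier's flange rests on the rim, copper_can 25 mm above this point.
- socket_lock (a point): The same point, its x axis along where the lugs lie at the stop (green marks), 80 degrees (1.40 rad) clockwise of socket_mouth's x seen from above. The lugs turn only in the last 3 mm before home and only clockwise. At the stop the spring lifts the carrier 6 mm if it is not pressed down.
- contacts (a joint): Travel (m) of the sprung contact plate in the socket: 0 up, 0.010 with the carrier fully home. The plate meets the plug 10 mm before home; its push grows from 4 N to about 11 N at home.
- tape: Roll of amber tape lying flat, 72 mm outer diameter, 19 mm high; origin at the centre of its underside.
- tweezers: Steel tweezers lying on the bench, 133 mm long, 7 mm high; origin underneath the middle, x along them.
- driver: Screwdriver with a blue handle, 150 mm long, lying on the bench between the stand and the test box; x along it.
Mind the look-alikes: they are no part of the job. There is more than one size of the part that bears blank_can; the job needs the larger. Of the things that look like the copper, the smaller one is meant.

How it is judged:
On the way, in this order (a step that is already met when the one before it is completed fails the run):
1. the copper carrier is lifted clear of the stand (height (world z) of copper_can above 0.1 m), for 0.1 s.
2. it is pushed down into the socket with its lugs in the notches, nearly home, before it is turned (z of copper_can in the frame of socket_mouth below 0.031 m and horizontal distance between copper_can and socket_mouth below 0.006 m and angle between the x axis of copper_can and the x axis of socket_mouth, either way round below 0.3 rad), for 0.02 s.
At the end, for the whole second after the job is handed in: For the last second the copper carrier is gripped (over 3 N), at rest and pressed home in the socket: flange within 2.5 mm of the rim, contacts pressed 7.5 mm, upright (0.08 rad), centred (5 mm), lugs within 0.16 rad of the stop; the aluminium carrier stands in the stand (z of copper_can in the frame of socket_mouth below 0.0275 m and horizontal distance between copper_can and socket_mouth below 0.005 m and angle between copper_can's own z axis and vertical below 0.08 rad and angle between the x axis of copper_can and the x axis of socket_lock, either way round below 0.16 rad and value of joint contacts above 0.0075 m and contact force between the fingers and copper above 3 N and linear speed of copper below 0.02 m/s and distance between blank_can and stand below 0.08 m and angle between blank_can's own z axis and vertical below 0.1 rad); the arm keeps its last pose, push and grip.
It fails at once if the aluminium carrier is moved (distance of blank_can from where it was at the start of the episode above 0.02 m).
It fails at once if the tape is moved (distance of tape from where it was at the start of the episode above 0.03 m).
It fails at once if the tweezers are moved (distance of tweezers from where it was at the start of the episode above 0.03 m).
It fails at once if the screwdriver is moved (distance of driver from where it was at the start of the episode above 0.03 m).
It also fails if it takes over 42 s, if anything falls off the work surface, if the arm or the gripper's body presses on something with over 40 N, if the wrist force passes 120 N, or if a joint passes its speed limit or range.

## Robot

A 7-joint arm with a two-finger parallel gripper is mounted at the origin on the work surface. World frame = base frame: x ahead of the robot, y to its left, z up, the work surface at z = 0. Lengths are in m, angles in rad, forces in N, time in s.
With the tool pointing down it reaches from about 0.4 to 0.85 m from the base axis. Payload 4.5 kg.
Tool frame: the origin (TCP) lies midway between the tips of the shut fingers; the grasp point (between the pads) lies 19 mm behind it; x points along the fingers, y is the direction in which the jaws open and shut, and the axes are right-handed (so a half turn about x gives the same grasp; the last joint's range is limited). The gripper opens to 88 mm and grips with 3 to 60 N. Pads are 18 mm wide; open, the fingers measure 123 mm over their backs; the gripper's body (75 mm by 187 mm) begins 45 mm behind the grasp point.
Start: joints at [1.293, 0.689, -0.195, 1.565, 0.157, 0.902, -0.215], TCP at [0.192, -0.595, 0.218] pointing down, gripper open.
Joint ranges: [-3.01, 3.01], [-0.46, 2.08], [-1.47, 1.51], [0.13, 2.56], [-1, 4.14], [0.04, 2.09], [-2.66, 2.66]. Speed limits (rad/s): [2.57, 2.57, 3.14, 3.14, 3.14, 3.14, 3.14].

## Interface

Orientations are given as a unit quaternion [x, y, z, w].
In Python, from plant import r gives the robot as it stands.
- The arm moves only by the tool arm_command, never from a script. Its argument "plan" is a list of rows, each a list of 5 numbers: the finger opening in m, from 0 to 0.0881, then the shift along the tool's x, y, z in m, then the turn about the tool's x in rad. In form: [[grip, dx, dy, dz, roll], ...]. A call has 1 to 12 rows; each row shifts and turns the commanded pose from where the row before left it, along the tool's axes as they then stand; what a row does not reach is not made up. A row lasts 1/8 s, in which the tool goes at most 62.5 mm and 10.7 degrees, less where a joint would pass 70% of its speed; a pose out of reach is approached as far as the arm can. A call is refused whole if a number of a shift passes 0.0625 or a number of a turn 0.188, either way. A call with a gripper value outside its range is refused whole. The fingers move at their own pace and stop on an object; "force" is the grip in N (left out, the last holds). Time passes only in rows, so rows that do not move let the fingers close. It gives the time, the measured TCP pose, the force and the opening at its end, in the units of the state.
- r.get_state(): the state, without advancing time (a new reading comes with each control period).
- r.snapshot(name): name is "scene" or "top" or "wrist"; returns (picture, depth): 384x512x3 uint8, red, green, blue; 384x512 float32, m along the optical axis (not along the pixel's ray), 0 where there is no reading.
- r.calibration(name): a dict with "fx", "fy", "cx", "cy" (pixels), "eye" and "orientation" of the camera in the world; the wrist camera has in their place "mount" (4x4, takes a point from camera to tool coordinates, whose origin is the TCP and whose axes are the tool frame's). Camera axes: x right, y down, z forward; pixel columns grow to the right and rows downward; lengths in m; the calibration is good to about 2 mm. A picture is of the moment at which its call begins: read the wrist's pose just before it. calibration takes no time and is no camera call.
- r.finish_job(): hands the job in, once; it reports no verdict.
The state is a dict: "clock": time; "q": joint angles; "qd": joint speeds; "joint_torque": joint torques, N m; "tool_pos": TCP position; "eef_rot": TCP orientation; "contact_force": force on the tool from outside, world axes, zero at the start; "moment": the same for the moment, N m; "opening": opening from 0.0 (shut) to 1.0 (fully open).
Only numpy, scipy, OpenCV 4.12 (cv2) and the standard library are available. Lean on these libraries where they do the work, as an engineer would, in place of code of your own. Each camera call takes 0.05 s, during which the arm holds its last target.

## Working session

There is one attempt and no reset: what is moved stays moved. The work goes in short steps, Python scripts to look and compute and a tool call to move; the robot and the scene stay as the last step left them, time stands still between calls to the robot, and variables do not carry over. Pictures are saved under pics/ and viewed, and the job is handed in when it is done.

Besides the shell and the picture viewer there is one more tool, called as name([rows], argument=value, ...), one row to a line, values as JSON. arm_command: Moves the arm, as the interface text tells. Its arguments: {"type":"object","properties":{"plan":{"type":"array","items":{"type":"array","items":{"type":"number"}}},"force":{"type":"number"}},"required":["plan"]}

```bash
ls; mkdir -p pics; python3 - <<'E'
from plant import r
import cv2,numpy as np
s=r.get_state();print(s)
for n in("scene","top","wrist"):
    p,d=r.snapshot(n);cv2.imwrite(f"pics/{n}0.png",p[:,:,::-1]);np.savez(f"{n}0.npz",p=p,d=d);print(n,r.calibration(n))
E
```

```text
pics
{'clock': 0.0, 'q': array([ 1.29278007,  0.69000162, -0.19451968,  1.56631102,  0.15732412,
        0.90250449, -0.21508336]), 'qd': array([ 0.00016846,  0.00060789, -0.00121206, -0.00046562, -0.0008613 ,
       -0.00183865,  0.00042804]), 'joint_torque': array([ 1.30029157e-04, -5.27564907e+01, -1.26723614e+00, -1.53429902e+01,
       -5.27932984e-02,  6.50344271e-03,  1.67278654e-04]), 'tool_pos': array([ 0.19148785, -0.59425188,  0.21670801]), 'eef_rot': array([-0.69837256, -0.11046728,  0.69867454, -0.10920913]), 'contact_force': array([0.42810721, 0.17503587, 0.17363457]), 'moment': array([-0.02104825,  0.00849442,  0.00050907]), 'opening': 0.9987880877525371}
scene {'fx': 430.21970765005426, 'fy': 430.21970765005426, 'cx': 252.56085336513033, 'cy': 196.16145690379614, 'eye': array([ 1.01625515, -0.57612189,  0.62724525]), 'orientation': array([ 0.84314303,  0.28979186, -0.14535859, -0.42895383])}
top {'fx': 359.03468216561805, 'fy': 359.03468216561805, 'cx': 253.26922412207685, 'cy': 191.18530294187926, 'eye': array([0.47321195, 0.00290552, 0.78266245]), 'orientation': array([-0.70072211,  0.71090429, -0.02650441,  0.05386216])}
wrist {'fx': 336.2100671724366, 'fy': 336.2100671724366, 'cx': 256.69558589625694, 'cy': 188.44935511257907, 'mount': array([[ 1.10657851e-04, -3.03515689e-01,  9.52826434e-01,
        -1.67436304e-01],
       [ 9.99999148e-01, -1.20539711e-03, -5.00106498e-04,
         3.03557313e-04],
       [ 1.30032440e-03,  9.52825678e-01,  3.03515297e-01,
        -7.96547112e-02],
       [ 0.00000000e+00,  0.00000000e+00,  0.00000000e+00,
         1.00000000e+00]])}
```

View pics/scene0.png

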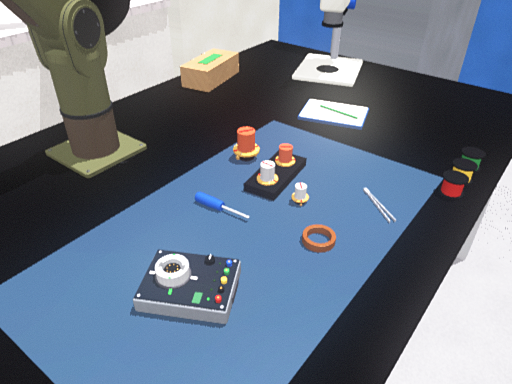

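View pics/top0.png

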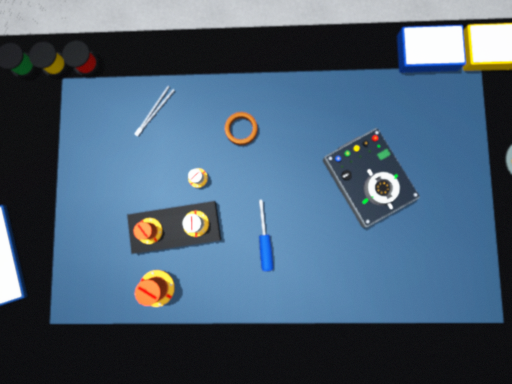

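View pics/wrist0.png

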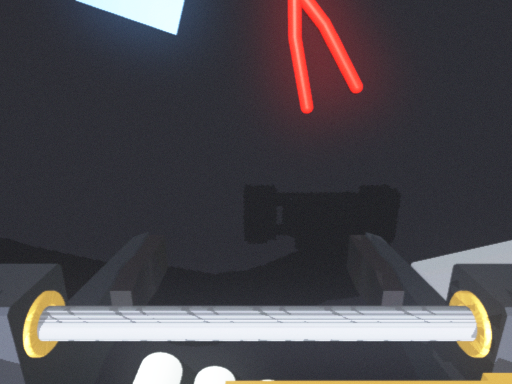

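The top picture shows:
- **Copper candidates:** the carrier in the stand at (147,231) and a bigger one standing free at (152,290). The one I want is the smaller, in the stand.
- **Silver candidates:** the one in the stand at (193,224) is the larger, so it is the blank. The mini one at (198,178) is the decoy.
- **Socket:** at (383,188), with white and green marks.

Next I'll measure these and check close crops.

```bash
cat > h.py <<'E'
import numpy as np,cv2
from scipy.spatial.transform import Rotation as R
def cam(c,s=None):
    if 'mount' in c:
        T=np.eye(4);T[:3,:3]=R.from_quat(s['eef_rot']).as_matrix();T[:3,3]=s['tool_pos'];return T@c['mount']
    T=np.eye(4);T[:3,:3]=R.from_quat(c['orientation']).as_matrix();T[:3,3]=c['eye'];return T
def cloud(c,d,T):
    v,u=np.mgrid[:d.shape[0],:d.shape[1]]
    P=np.stack([(u-c['cx'])/c['fx']*d,(v-c['cy'])/c['fy']*d,d],-1)
    return P@T[:3,:3].T+T[:3,3]
E
python3 - <<'E'
from plant import r
from h import *
out=[]
f=np.load("top0.npz");p,d=f['p'],f['d'];c=r.calibration("top")
X=cloud(c,d,cam(c));np.set_printoptions(precision=4,suppress=True)
for n,(u,v) in dict(cu=(143,231),big=(148,292),al=(191,224),mini=(196,177),mat=(300,280),stand=(170,225),rim=(383,174),plate=(350,150),tape=(226,128)).items(): print(n,X[v,u])
def crop(u,v,w,nm):
    im=p[v-w:v+w,u-w:u+w,::-1]; return cv2.resize(im,(390,390),interpolation=cv2.INTER_CUBIC)
cv2.imwrite("pics/c1.png",np.hstack([crop(165,240,65,''),crop(375,180,40,'')]))
E
```

```text
cu [0.4784 0.2508 0.072 ]
big [0.3621 0.2334 0.0865]
al [0.4911 0.1549 0.0703]
mini [0.5889 0.1497 0.0493]
mat [ 0.3715 -0.0642  0.0015]
stand [0.4908 0.2106 0.0208]
rim [ 0.5856 -0.2292  0.0652]
plate [ 0.6411 -0.1716  0.0419]
tape [0.7013 0.0902 0.0186]
```

View pics/c1.png

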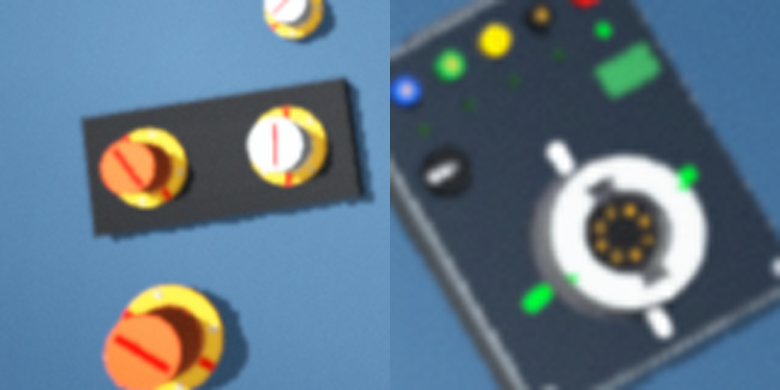

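The crop confirms it: the copper carrier sits in the left hole of the stand, with its red stripe running upper-left to lower-right. The big copper one is outside the stand. The socket's white notches run upper-left to lower-right, and the green marks are about 80° clockwise from them.

```bash
cat > m.py <<'E'
from h import *
def ang(v): return np.arctan2(v[1],v[0])
def measure(X,p,which,verbose=True):
    hsv=cv2.cvtColor(np.ascontiguousarray(p),cv2.COLOR_RGB2HSV).astype(int)
    H,S,V=hsv[...,0],hsv[...,1],hsv[...,2]
    return H,S,V
def pca(P):
    C=P-P.mean(0);w,v=np.linalg.eigh(C.T@C);return v[:,-1],w
E
python3 - <<'E'
from plant import r
from m import *
np.set_printoptions(precision=4,suppress=True)
for n in("top","scene"):
    f=np.load(n+"0.npz");p,d=f['p'],f['d'];c=r.calibration(n);X=cloud(c,d,cam(c));H,S,V=measure(X,p,0)
    near=lambda x,y,rr:(np.hypot(X[...,0]-x,X[...,1]-y)<rr)
    cu=near(.478,.247,.03)&(X[...,2]>.062)&(X[...,2]<.08)
    P=X[cu];(cx,cy),rad=cv2.minEnclosingCircle(P[:,:2].astype(np.float32));print(n,'cutop',len(P),P.mean(0),cx,cy,rad,np.median(P[:,2]))
    al=near(.49,.152,.03)&(X[...,2]>.062)&(X[...,2]<.08);P=X[al];print('al',len(P),P.mean(0))
    rim=near(.57,-.235,.045)&(X[...,2]>.06)&(X[...,2]<.07);P=X[rim];(cx,cy),rad=cv2.minEnclosingCircle(P[:,:2].astype(np.float32));print('rim',len(P),P.mean(0),cx,cy,rad)
    plate=near(.57,-.235,.055)&(X[...,2]>.03)&(X[...,2]<.05)
    g=plate&(S>120)&(V>120)&(H>40)&(H<80)
    w=plate&(S<60)&(V>200)
    for nm,m in(("green",g),("white",w)):
        k,lab,st,ce=cv2.connectedComponentsWithStats(m.astype(np.uint8))
        for i in range(1,k):
            if st[i,4]>3: print(nm,st[i,4],ce[i],X[lab==i].mean(0))
    # dark stand corners
    sm=near(.485,.2,.12)&(X[...,2]>.017)&(X[...,2]<.03)&(V<90);P=X[sm];print('stand',len(P),cv2.minAreaRect(P[:,:2].astype(np.float32)))
    # red stripe
    red=cu&((H<4)|(H>176))&(S>190);print('red',red.sum()); 
    if red.sum()>4:
        e,wv=pca(X[red][:,:2]);print(np.degrees(ang(e)),wv)
E
```

```text
top cutop 270 [0.4791 0.2517 0.0694] 0.47921615839004517 0.2526949644088745 0.018499990925192833 0.06975194842770693
al 258 [0.493  0.1534 0.0698]
rim 514 [ 0.5585 -0.228   0.0653] 0.5580172538757324 -0.22880588471889496 0.030685296282172203
green 10 [381.5 157.9] [ 0.6231 -0.2356  0.0414]
green 13 [395.6154 175.3846] [ 0.586  -0.2624  0.0414]
green 22 [365.3636 200.1818] [ 0.5357 -0.1982  0.042 ]
white 16 [369.5 172. ] [ 0.5939 -0.2094  0.0422]
white 5 [376.  173.8] [ 0.5896 -0.222   0.0436]
white 4 [382.5 172. ] [ 0.5936 -0.2363  0.0407]
white 15 [389.7333 205.8   ] [ 0.5234 -0.2467  0.0421]
stand 2194 ((0.48569029569625854, 0.2024928331375122), (0.08354780077934265, 0.1892096847295761), 8.229057312011719)
red 0
scene cutop 103 [0.4845 0.2505 0.068 ] 0.48384928703308105 0.2520405352115631 0.018649667501449585 0.06869388056537185
al 118 [0.498  0.1524 0.0681]
rim 468 [ 0.5625 -0.2279  0.0641] 0.5601899027824402 -0.22748704254627228 0.03204606845974922
green 22 [169.5 291.5] [ 0.5848 -0.2574  0.0403]
white 6 [162.3333 269.1667] [ 0.5372 -0.2301  0.0441]
white 19 [151.7368 271.9474] [ 0.5243 -0.2451  0.0408]
white 50 [175.32 282.6 ] [ 0.5832 -0.2405  0.0476]
white 25 [193.68 277.4 ] [ 0.5953 -0.2069  0.0407]
white 12 [156.4167 302.4167] [ 0.5825 -0.2865  0.0367]
white 22 [167.5    304.0909] [ 0.6    -0.277   0.0363]
stand 750 ((0.48974770307540894, 0.2037060260772705), (0.08598829060792923, 0.19379810988903046), 8.18188762664795)
red 0
```

```bash
python3 - <<'E'
from plant import r
from h import *
np.set_printoptions(precision=4,suppress=True)
s=r.get_state();M=R.from_quat(s['eef_rot']).as_matrix();print(M)
for wp in([0.5,-0.3,.22],[.5,0.05,.22],[.479,.252,.2]):print(M.T@(np.array(wp)-s['tool_pos']))
E
```

```text
[[-0.0005  0.3068 -0.9518]
 [ 0.0012 -0.9518 -0.3068]
 [-1.     -0.0013  0.0001]]
[-0.0029 -0.1856 -0.3839]
[-0.0024 -0.5187 -0.4913]
[ 0.0178 -0.7174 -0.5333]
```

arm_command([
  [0.088,0,-0.02,-0.042,0],
  [0.088,0,-0.02,-0.042,0],
  [0.088,0,-0.02,-0.042,0],
  [0.088,0,-0.02,-0.042,0],
  [0.088,0,-0.02,-0.042,0],
  [0.088,0,-0.02,-0.042,0],
  [0.088,0,-0.02,-0.042,0],
  [0.088,0,-0.02,-0.042,0],
  [0.088,0,-0.025,-0.042,0],
  [0.088,0,-0.04,-0.025,0],
  [0.088,0,-0.04,-0.015,0],
  [0.088,0,-0.04,-0.012,0],
])

```text
clock: 1.65
tool_pos: [0.5076, -0.1709, 0.2173]
eef_rot: [-0.698, -0.11, 0.698, -0.11]
contact_force: [-0.9, -0.2, 0.3]
opening: 1.0
```

```bash
cat > st.py <<'E'
from plant import r
from h import *
import sys
np.set_printoptions(precision=4,suppress=True)
s=r.get_state();M=R.from_quat(s['eef_rot']).as_matrix();print(s['clock'],'q',s['q'],'pos',s['tool_pos'],'F',s['contact_force'],'op',s['opening'])
print('tilt x',M[:,0],'yaw y',np.degrees(np.arctan2(M[1,1],M[0,1])))
if len(sys.argv)>1:
    print('delta tool',M.T@(np.array(eval(sys.argv[1]))-s['tool_pos']))
E
python3 st.py '[.479,.252,.2]'
```

```text
1.65 q [ 0.3262  0.5708 -0.14    1.8376  0.1116  0.7409 -1.1327] pos [ 0.5076 -0.1709  0.2173] F [-0.8648 -0.1874  0.3456] op 1.00020489608182
tilt x [-0.0001  0.0003 -1.    ] yaw y -72.09959206613941
delta tool [ 0.0174 -0.4112 -0.1028]
```

```bash
cat > rows.py <<'E'
# usage: delta tool(3) total, n, roll per row -> rows in rotating tool axes
import sys,numpy as np
d=np.array(eval(sys.argv[1]));n=int(sys.argv[2]);ro=float(sys.argv[3]);g=float(sys.argv[4])
out=[]
for i in range(n):
    a=ro*i;c,s=np.cos(a),np.sin(a);v=d/n
    out.append([g,round(v[0],4),round(c*v[1]+s*v[2],4),round(-s*v[1]+c*v[2],4),ro])
print(out)
E
python3 rows.py '[.0174,-.4112,-.1028]' 12 -0.186 0.088
```

```text
[[0.088, np.float64(0.0014), np.float64(-0.0343), np.float64(-0.0086), -0.186], [0.088, np.float64(0.0014), np.float64(-0.0321), np.float64(-0.0148), -0.186], [0.088, np.float64(0.0014), np.float64(-0.0288), np.float64(-0.0204), -0.186], [0.088, np.float64(0.0014), np.float64(-0.0245), np.float64(-0.0254), -0.186], [0.088, np.float64(0.0014), np.float64(-0.0194), np.float64(-0.0295), -0.186], [0.088, np.float64(0.0014), np.float64(-0.0136), np.float64(-0.0326), -0.186], [0.088, np.float64(0.0014), np.float64(-0.0074), np.float64(-0.0345), -0.186], [0.088, np.float64(0.0014), np.float64(-0.0008), np.float64(-0.0353), -0.186], [0.088, np.float64(0.0014), np.float64(0.0057), np.float64(-0.0349), -0.186], [0.088, np.float64(0.0014), np.float64(0.0121), np.float64(-0.0332), -0.186], [0.088, np.float64(0.0014), np.float64(0.018), np.float64(-0.0304), -0.186], [0.088, np.float64(0.0014), np.float64(0.0233), np.float64(-0.0266), -0.186]]
```

arm_command([
  [0.088,0.001,-0.034,-0.009,-0.186],
  [0.088,0.001,-0.032,-0.015,-0.186],
  [0.088,0.001,-0.029,-0.02,-0.186],
  [0.088,0.001,-0.025,-0.025,-0.186],
  [0.088,0.001,-0.019,-0.03,-0.186],
  [0.088,0.001,-0.014,-0.033,-0.186],
  [0.088,0.001,-0.007,-0.035,-0.186],
  [0.088,0.001,-0.001,-0.035,-0.186],
  [0.088,0.001,0.006,-0.035,-0.186],
  [0.088,0.001,0.012,-0.033,-0.186],
  [0.088,0.001,0.018,-0.03,-0.186],
  [0.088,0.001,0.023,-0.027,-0.186],
])

```text
clock: 3.15
tool_pos: [0.4794, 0.2514, 0.2053]
eef_rot: [0.206, 0.676, -0.206, 0.676]
contact_force: [-0.6, -0.3, 0.4]
opening: 1.002
```

arm_command([
  [0.088,0,0,0,0],
  [0.088,0,0,0,0],
])

```text
clock: 3.4
tool_pos: [0.4795, 0.2493, 0.2051]
eef_rot: [0.208, 0.676, -0.21, 0.676]
contact_force: [0.6, -0.1, -0.4]
opening: 0.997
```

```bash
python3 st.py '[.480,.252,.2]'; python3 - <<'E'
from plant import r
from h import *
s=r.get_state();p,d=r.snapshot("wrist")
np.savez("w1.npz",p=p,d=d,tp=s['tool_pos'],er=s['eef_rot']);cv2.imwrite("pics/w1.png",p[:,:,::-1])
E
```

```text
3.4 q [-0.1319  0.6789 -0.7329  1.8183  0.581   0.874  -0.1718] pos [0.4795 0.2493 0.2051] F [ 0.578  -0.0806 -0.4125] op 0.9971191651941672
tilt x [-0.0006 -0.0018 -1.    ] yaw y 55.6219195493749
delta tool [ 0.0051  0.0025 -0.0011]
```

View pics/w1.png

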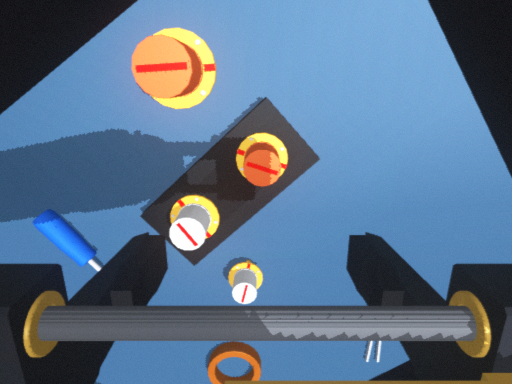

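The wrist picture shows the copper can in the stand at (262,167) with its red stripe clearly visible. The blank is at (188,233), the mini at (244,292) and the big copper one at (170,67).

```bash
cat > can.py <<'E'
from plant import r
from m import *
import sys
np.set_printoptions(precision=4,suppress=True)
f=np.load(sys.argv[1]);p,d=f['p'],f['d'];c=r.calibration("wrist");s=dict(tool_pos=f['tp'],eef_rot=f['er'])
X=cloud(c,d,cam(c,s));H,S,V=measure(X,p,0)
x0,y0,zlo,zhi=map(float,sys.argv[2:6])
m=(np.hypot(X[...,0]-x0,X[...,1]-y0)<.035)&(X[...,2]>zlo)&(X[...,2]<zhi)
P=X[m];(cx,cy),rad=cv2.minEnclosingCircle(P[:,:2].astype(np.float32));print('top',len(P),P.mean(0),cx,cy,rad)
red=m&((H<4)|(H>176))&(S>200);e,w=pca(X[red][:,:2]);print('stripe',red.sum(),X[red].mean(0),np.degrees(ang(e)),w)
o=m&~red;print('HSV stripe/orange',[int(np.median(a[red])) for a in(H,S,V)],[int(np.median(a[o])) for a in (H,S,V)])
# flange marks
fl=(np.hypot(X[...,0]-x0,X[...,1]-y0)<.035)&(X[...,2]>zlo-.042)&(X[...,2]<zlo-.026)&((H<5)|(H>176))&(S>200)&(V>120)
k,lab,st,ce=cv2.connectedComponentsWithStats(fl.astype(np.uint8))
for i in range(1,k):
    if st[i,4]>4: print('mark',st[i,4],ce[i],X[lab==i].mean(0))
fg=(np.hypot(X[...,0]-x0,X[...,1]-y0)<.035)&(X[...,2]>zlo-.042)&(X[...,2]<zlo-.026)&(H>15)&(H<35)&(S>120)
if fg.sum()>20:
    Q=X[fg];(a,b),rr=cv2.minEnclosingCircle(Q[:,:2].astype(np.float32));print('flange',fg.sum(),a,b,rr,Q[:,2].mean())
E
python3 can.py w1.npz .48 .252 .062 .08
```

```text
top 1146 [0.4802 0.2545 0.0692] 0.4809987246990204 0.2542650103569031 0.01808895543217659
stripe 123 [0.4807 0.2539 0.0698] -143.08016839729405 [0.0001 0.0084]
HSV stripe/orange [1, 223, 239] [9, 187, 233]
mark 24 [240.2083 151.9583] [0.4629 0.2401 0.0298]
mark 12 [283.1667 165.5833] [0.5002 0.2688 0.0296]
flange 693 0.48191213607788086 0.25379499793052673 0.028057953342795372 0.02866891158511462
```

```bash
python3 st.py '[.481,.254,.034]'
```

```text
3.45 q [-0.1314  0.6786 -0.7325  1.8184  0.581   0.874  -0.1716] pos [0.4797 0.2489 0.2052] F [-0.9692  0.2869  0.3158] op 0.9992117090114835
tilt x [-0.0003 -0.0021 -1.    ] yaw y 55.58271657334107
delta tool [ 0.1711  0.0053 -0.002 ]
```

arm_command([
  [0.088,0.02,0.005,-0.002,0],
  [0.088,0.035,0,0,0],
  [0.088,0.035,0,0,0],
  [0.088,0.03,0,0,0],
  [0.088,0.02,0,0,0],
  [0.088,0.012,0,0,0],
  [0.088,0,0,0,0],
  [0.088,0,0,0,0],
], force=40)

```text
clock: 4.45
tool_pos: [0.481, 0.2561, 0.054]
eef_rot: [0.209, 0.676, -0.208, 0.676]
contact_force: [-0.8, 0.4, 0.6]
opening: 0.999
```

```bash
python3 st.py '[.481,.254,.034]'
```

```text
4.45 q [-0.2607  0.888  -0.5359  1.9197  0.8276  0.568  -0.3883] pos [0.481  0.2561 0.054 ] F [-0.8297  0.3607  0.6474] op 0.9987181372582024
tilt x [ 0.0008  0.0006 -1.    ] yaw y 55.73551260149123
delta tool [ 0.02   -0.0018  0.0012]
```

arm_command([
  [0.088,0.012,-0.001,0.001,0],
  [0.088,0.008,0,0,0],
  [0.088,0,0,0,0],
  [0.088,0,0,0,0],
])

```text
clock: 4.95
tool_pos: [0.4809, 0.2546, 0.0335]
eef_rot: [0.208, 0.676, -0.208, 0.676]
contact_force: [-0.4, 0.2, -0.3]
opening: 1.003
```

```bash
python3 st.py '[.481,.254,.034]'
```

```text
4.95 q [-0.2778  0.918  -0.502   1.9271  0.8641  0.5265 -0.4181] pos [0.4809 0.2546 0.0335] F [-0.4284  0.2407 -0.3333] op 1.0027009262460758
tilt x [ 0.0001  0.0001 -1.    ] yaw y 55.756704498459584
delta tool [-0.0005 -0.0005  0.0004]
```

arm_command([
  [0.03,0,0,0,0],
  [0.03,0,0,0,0],
  [0.03,0,0,0,0],
  [0.03,0,0,0,0],
  [0.03,0,0,0,0],
  [0.03,0,0,0,0],
], force=45)

```text
clock: 5.7
tool_pos: [0.4809, 0.2544, 0.0335]
eef_rot: [0.208, 0.676, -0.208, 0.676]
contact_force: [0.1, -0.8, 0.0]
opening: 0.397
```

```bash
python3 st.py
```

```text
5.7 q [-0.2777  0.9179 -0.5018  1.9273  0.8641  0.5266 -0.4181] pos [0.4809 0.2544 0.0335] F [ 0.089  -0.7813  0.0261] op 0.3970497474234573
tilt x [ 0.     -0.0002 -1.    ] yaw y 55.75169579505452
```

arm_command([
  [0.03,-0.01,0,0,0],
  [0.03,-0.025,0,0,0],
  [0.03,-0.03,0,0,0],
  [0.03,-0.03,0,0,0],
  [0.03,-0.025,0,0,0],
  [0.03,-0.01,0,0,0],
  [0.03,0,0,0,0],
  [0.03,0,0,0,0],
])

```text
clock: 6.7
tool_pos: [0.4804, 0.2539, 0.1626]
eef_rot: [0.208, 0.676, -0.209, 0.675]
contact_force: [0.5, 0.1, -2.7]
opening: 0.396
```

```bash
python3 st.py; cat > ws.py <<'E'
from plant import r
from h import *
import sys
s=r.get_state();p,d=r.snapshot("wrist");n=sys.argv[1]
np.savez(n+".npz",p=p,d=d,tp=s['tool_pos'],er=s['eef_rot']);cv2.imwrite(f"pics/{n}.png",p[:,:,::-1])
E
python3 ws.py w2
```

```text
6.7 q [-0.1668  0.7371 -0.6895  1.8526  0.6449  0.7915 -0.229 ] pos [0.4804 0.2539 0.1626] F [ 0.4767  0.0901 -2.7121] op 0.39576587793530693
tilt x [-0.0014 -0.0013 -1.    ] yaw y 55.750902644412974
```

View pics/w2.png

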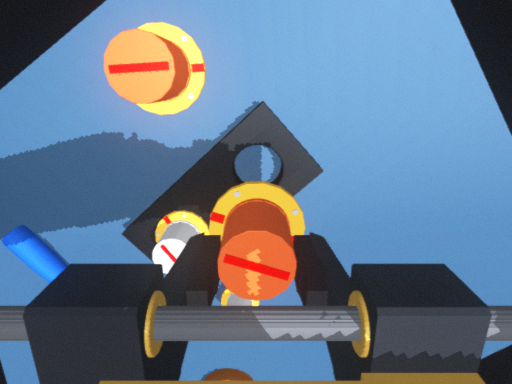

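The carrier is lifted: the left hole at (258,160) is empty, the can is held at (257,265) and the blank is still in place. Next I'll measure how it sits in the hand.

```bash
python3 can.py w2.npz .4804 .2539 .192 .206; python3 - <<'E'
from plant import r
from m import *
f=np.load('w2.npz');X=cloud(r.calibration('wrist'),f['d'],cam(r.calibration('wrist'),dict(tool_pos=f['tp'],eef_rot=f['er'])))
print(X[250:300:10,257],f['d'][250:300:10,257])
E
```

```text
top 6130 [0.4786 0.2556 0.1985] 0.4732016324996948 0.25929632782936096 0.0324534997344017
stripe 549 [0.481  0.2541 0.1988] -142.53964626255865 [0.0008 0.0413]
HSV stripe/orange [1, 235, 244] [9, 191, 237]
mark 92 [216.6957 217.1739] [0.4627 0.2399 0.1588]
mark 6 [291.8333 238.6667] [0.4968 0.267  0.1588]
flange 2026 0.4806079566478729 0.25420236587524414 0.026864802464842796 0.1580899332739404
[[0.47452727 0.25872228 0.19810382]
 [0.4787813  0.25581864 0.19768284]
 [0.48221001 0.25348213 0.19913479]
 [0.48733088 0.24998417 0.19738534]
 [0.49106681 0.24743721 0.19845078]] [0.14685944 0.14881362 0.1486801  0.1522178  0.15256509]
```

```bash
python3 st.py '[.61,-.277,.165]'
```

```text
6.75 q [-0.1668  0.7373 -0.6895  1.8525  0.6448  0.7916 -0.229 ] pos [0.4803 0.2539 0.1625] F [ 0.2894  0.6895 -2.4072] op 0.395554043112698
tilt x [-0.0016 -0.0013 -1.    ] yaw y 55.754683708790004
delta tool [-0.002  -0.3659  0.4059]
```

arm_command([
  [0.03,0,-0.013,0.015,0],
  [0.03,0,-0.023,0.026,0],
  [0.03,0,-0.03,0.0335,0],
  [0.03,0,-0.03,0.0335,0],
  [0.03,0,-0.03,0.0335,0],
  [0.03,0,-0.03,0.0335,0],
  [0.03,0,-0.03,0.0335,0],
  [0.03,0,-0.03,0.0335,0],
  [0.03,0,-0.03,0.0335,0],
  [0.03,0,-0.03,0.0335,0],
  [0.03,0,-0.03,0.0335,0],
  [0.03,0,-0.027,0.03,0],
])

```text
clock: 8.25
tool_pos: [0.6009, -0.2323, 0.1622]
eef_rot: [0.208, 0.676, -0.209, 0.675]
contact_force: [0.8, 1.3, -1.8]
opening: 0.394
```

arm_command([
  [0.03,0,-0.02,0.022,0],
  [0.03,0,-0.012,0.013,0.06],
  [0.03,0,0,0,0.106],
  [0.03,0,0,0,0],
  [0.03,0,0,0,0],
])

```text
clock: 8.88
tool_pos: [0.6123, -0.2754, 0.1633]
eef_rot: [0.263, 0.657, -0.263, 0.656]
contact_force: [-0.1, 0.0, -3.1]
opening: 0.396
```

```bash
python3 st.py; python3 ws.py w3
```

```text
8.875 q [ 0.7019  0.8949 -0.7149  1.4472  0.6348  1.0389  0.6561] pos [ 0.6123 -0.2754  0.1633] F [-0.1173  0.0297 -3.0662] op 0.3963548340797249
tilt x [-0.0005  0.0005 -1.    ] yaw y 46.38726554929981
```

View pics/w3.png

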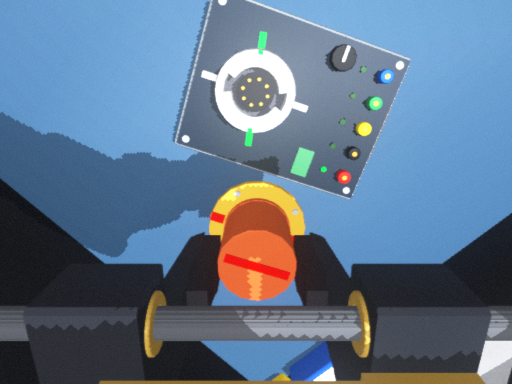

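The socket is clearly visible at (255,90), with white marks at (209,75) and (300,107), and green marks at (262,42) and (249,137).

```bash
cat > sock.py <<'E'
from plant import r
from m import *
import sys
np.set_printoptions(precision=4,suppress=True)
f=np.load(sys.argv[1]);p,d=f['p'],f['d'];c=r.calibration("wrist");s=dict(tool_pos=f['tp'],eef_rot=f['er'])
X=cloud(c,d,cam(c,s));H,S,V=measure(X,p,0)
near=lambda x,y,rr:(np.hypot(X[...,0]-x,X[...,1]-y)<rr)
rim=near(.56,-.2265,.045)&(X[...,2]>.06)&(X[...,2]<.072);P=X[rim];(cx,cy),rad=cv2.minEnclosingCircle(P[:,:2].astype(np.float32));print('rim',len(P),P.mean(0),cx,cy,rad)
hull=cv2.convexHull(P[:,:2].astype(np.float32));h=hull[:,0];A=np.c_[2*h,np.ones(len(h))];q=np.linalg.lstsq(A,(h**2).sum(1),rcond=None)[0];print('fit',q[:2],np.sqrt(q[2]+q[0]**2+q[1]**2))
pl=near(.56,-.2265,.05)&(X[...,2]>.03)&(X[...,2]<.05)
for nm,m in(("green",pl&(S>120)&(V>120)&(H>40)&(H<90)),("white",pl&(S<70)&(V>190))):
    k,lab,st,ce=cv2.connectedComponentsWithStats(m.astype(np.uint8));L=[]
    for i in range(1,k):
        if st[i,4]>25: L.append((st[i,4],X[lab==i].mean(0)));print(nm,st[i,4],ce[i],L[-1][1])
    L.sort(key=lambda t:-t[0])
    if len(L)>1: v=L[0][1]-L[1][1];print(' ang',np.degrees(ang(v)),'mid',(L[0][1]+L[1][1])/2)
E
python3 sock.py w3.npz; python3 can.py w3.npz .6123 -.2754 .19 .206
```

```text
rim 2984 [ 0.5598 -0.2268  0.0652] 0.5606431365013123 -0.227544903755188 0.030308671295642853
fit [ 0.5606 -0.2276] 0.030036686479455448
green 120 [261.925   39.5667] [ 0.5362 -0.1962  0.0412]
green 99 [248.4747 138.6768] [ 0.5853 -0.2588  0.041 ]
 ang 128.18459697338406 mid [ 0.5607 -0.2275  0.0411]
white 291 [287.0584  89.7182] [ 0.5786 -0.2076  0.0421]
white 124 [208.879   75.2903] [ 0.5257 -0.246   0.0413]
 ang 35.95622854115131 mid [ 0.5522 -0.2268  0.0417]
top 6361 [ 0.6104 -0.2729  0.1987] 0.6057623624801636 -0.26835402846336365 0.03220405429601669
stripe 555 [ 0.6128 -0.2752  0.1995] -152.06026067210283 [0.0008 0.0421]
HSV stripe/orange [1, 235, 243] [9, 191, 236]
mark 93 [217.0108 216.9677] [ 0.5926 -0.2859  0.1596]
mark 7 [291.8571 238.1429] [ 0.6305 -0.2647  0.1597]
flange 1994 0.6123526096343994 -0.27470308542251587 0.026655660942196846 0.1588563386743729
```

```bash
python3 st.py '[.5603,-.2276,.105]'
```

```text
8.925 q [ 0.7021  0.8948 -0.7149  1.447   0.6349  1.039   0.656 ] pos [ 0.6123 -0.2757  0.1634] F [-1.2263 -0.6582 -2.6119] op 0.39579750440115796
tilt x [-0.0004  0.0003 -1.    ] yaw y 46.36289074806548
delta tool [ 0.0585 -0.0011 -0.0708]
```

arm_command([
  [0.03,0,0,-0.015,0],
  [0.03,0,0,-0.025,0],
  [0.03,0,-0.001,-0.02,0],
  [0.03,0,0,-0.011,0],
  [0.03,0.02,0,0,0],
  [0.03,0.025,0,0,0],
  [0.03,0.013,0,0,0],
  [0.03,0,0,0,0],
  [0.03,0,0,0,0],
])

```text
clock: 10.05
tool_pos: [0.5611, -0.2282, 0.1059]
eef_rot: [0.264, 0.656, -0.263, 0.657]
contact_force: [-0.8, -0.3, -1.4]
opening: 0.397
```

```bash
python3 st.py '[.5604,-.2275,.0745]'; python3 ws.py w4;  python3 can.py w4.npz .5604 -.2275 .132 .15
```

```text
10.05 q [ 0.6714  0.8844 -0.6632  1.7073  0.7189  0.8079  0.4754] pos [ 0.5611 -0.2282  0.1059] F [-0.7542 -0.2793 -1.3641] op 0.3968419407597183
tilt x [ 0.0013 -0.     -1.    ] yaw y 46.2327192849486
delta tool [ 0.0314 -0.     -0.001 ]
top 6675 [ 0.5591 -0.2255  0.1415] 0.554835319519043 -0.22142159938812256 0.03246299549937248
stripe 550 [ 0.5615 -0.228   0.1422] -151.97252251418945 [0.0008 0.0415]
HSV stripe/orange [1, 233, 247] [9, 187, 242]
mark 92 [216.913 217.   ] [ 0.5414 -0.2386  0.1022]
mark 8 [291.75 238.  ] [ 0.5794 -0.2176  0.1019]
flange 1982 0.5613539814949036 -0.22781504690647125 0.026822779327630997 0.10144718232145462
```

View pics/w4.png

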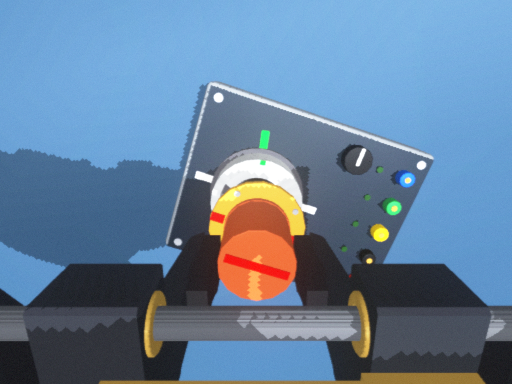

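arm_command([
  [0.03,0.005,0,-0.001,0],
  [0.03,0.006,0,0,0],
  [0.03,0.005,0,0,0],
  [0.03,0.003,0,0,0],
  [0.03,0,0,0,0],
])

```text
clock: 10.72
tool_pos: [0.5594, -0.2274, 0.0862]
eef_rot: [0.263, 0.656, -0.264, 0.656]
contact_force: [-0.4, -0.7, -1.6]
opening: 0.397
```

```bash
python3 st.py '[.5604,-.2275,.0745]'
```

```text
10.725 q [ 0.6606  0.9087 -0.6426  1.7217  0.7443  0.7723  0.4529] pos [ 0.5594 -0.2274  0.0862] F [-0.3873 -0.6702 -1.5617] op 0.39690036955768954
tilt x [-0.0005  0.0001 -1.    ] yaw y 46.24311698714746
delta tool [0.0117 0.0006 0.0007]
```

The plug is about 5 mm in with no reaction force, so the lugs are in the notches. I'll press on.

arm_command([
  [0.03,0.003,0,0.0005,0],
  [0.03,0.003,0,0,0],
  [0.03,0.003,0,0,0],
  [0.03,0,0,0,0],
  [0.03,0,0,0,0],
])

```text
clock: 11.35
tool_pos: [0.5604, -0.2278, 0.0782]
eef_rot: [0.264, 0.656, -0.264, 0.657]
contact_force: [-1.6, 1.2, 5.3]
opening: 0.399
```

```bash
python3 st.py '[.5604,-.2275,.0745]'
```

```text
11.35 q [ 0.6561  0.9198 -0.6342  1.7239  0.7557  0.758   0.4442] pos [ 0.5604 -0.2278  0.0782] F [-1.5917  1.1884  5.2983] op 0.3985363868054986
tilt x [ 0.0009 -0.0004 -1.    ] yaw y 46.2400079876965
delta tool [ 0.0037  0.0002 -0.0002]
```

arm_command([
  [0.03,0.002,0,0,0],
  [0.03,0.002,0,0,0],
  [0.03,0.001,0,0,0],
  [0.03,0,0,0,0],
  [0.03,0,0,0,0],
], force=60)

```text
clock: 11.98
tool_pos: [0.5605, -0.2278, 0.0745]
eef_rot: [0.263, 0.656, -0.264, 0.657]
contact_force: [-4.5, 1.2, 15.8]
opening: 0.395
```

```bash
python3 st.py '[.5604,-.2275,.0745]'
```

```text
11.975 q [ 0.6535  0.9244 -0.6299  1.726   0.7618  0.7511  0.4388] pos [ 0.5605 -0.2278  0.0745] F [-4.5136  1.2459 15.7583] op 0.3945107015192052
tilt x [ 0.0013 -0.0012 -1.    ] yaw y 46.24031174942238
delta tool [-0.      0.0002 -0.0002]
```

arm_command([
  [0.03,0,0,0,0.05],
  [0.03,0,0,0,0.1],
  [0.03,0,0,0,0.1],
  [0.03,0,0,0,0.1],
  [0.03,0,0,0,0.1],
  [0.03,0,0,0,0.05],
  [0.03,0,0,0,0],
])

```text
clock: 12.85
tool_pos: [0.5617, -0.228, 0.0745]
eef_rot: [0.418, 0.569, -0.417, 0.572]
contact_force: [-2.6, 0.5, 12.3]
opening: 0.391
```

```bash
python3 st.py '[.5604,-.2275,.0745]'; python3 -c "
from plant import r;print(r.get_state()['moment'])"; python3 ws.py w5;  python3 can.py w5.npz .5604 -.2275 .1 .12
```

```text
12.85 q [ 0.588   0.8964 -0.5031  1.7283  0.6405  0.6829  0.0413] pos [ 0.5617 -0.228   0.0745] F [-2.5522  0.5192 12.3397] op 0.39130664395515935
tilt x [ 0.0036 -0.0015 -1.    ] yaw y 17.585066480035916
delta tool [-0.     -0.0011 -0.0008]
[0.01147749 0.33609235 0.01982017]
top 6913 [ 0.5611 -0.224   0.1103] 0.5592221021652222 -0.218361034989357 0.032069701701402664
stripe 550 [ 0.5622 -0.2275  0.1108] 179.312525933064 [0.0008 0.0412]
HSV stripe/orange [1, 228, 249] [9, 182, 244]
mark 75 [217.3067 217.4133] [ 0.5397 -0.2273  0.0709]
mark 8 [291.875 238.75 ] [ 0.583  -0.2271  0.071 ]
flange 1535 0.5621795654296875 -0.22711949050426483 0.02680470235645771 0.07020378387831908
```

View pics/w5.png

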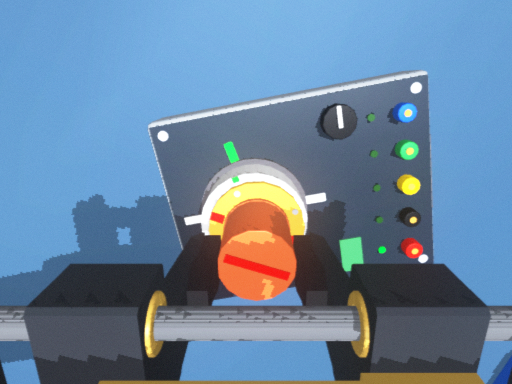

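The carrier turns with the hand and stays home (flange at z 0.070). I'll continue to the stop.

arm_command([
  [0.03,0.0005,-0.0005,-0.0005,0.06],
  [0.03,0,0,0,0.12],
  [0.03,0,0,0,0.12],
  [0.03,0,0,0,0.12],
  [0.03,0,0,0,0.12],
  [0.03,0,0,0,0.12],
  [0.03,0,0,0,0.1],
  [0.03,0,0,0,0.06],
  [0.03,0,0,0,0.05],
  [0.03,0,0,0,0],
])

```text
clock: 14.15
tool_pos: [0.5608, -0.229, 0.0745]
eef_rot: [0.62, 0.34, -0.619, 0.343]
contact_force: [-2.3, -1.2, 16.2]
opening: 0.391
```

```bash
python3 st.py '[.5604,-.2275,.0745]'; python3 -c "
from plant import r;print(r.get_state()['moment'])"; python3 ws.py w6;  python3 can.py w6.npz .5604 -.2275 .1 .12
```

```text
14.15 q [ 0.4642  0.8631 -0.2731  1.7373  0.3813  0.5895 -0.6005] pos [ 0.5608 -0.229   0.0745] F [-2.2564 -1.2028 16.1872] op 0.39129157910393014
tilt x [ 0.0035 -0.0031 -1.    ] yaw y -32.30367272672724
delta tool [-0.     -0.0012 -0.0011]
[-0.1365116   0.70230417  0.00412586]
top 6922 [ 0.5637 -0.2253  0.1103] 0.5666974782943726 -0.2203112244606018 0.032278865575790405
stripe 529 [ 0.5618 -0.2284  0.1109] 129.61350462890317 [0.0007 0.0391]
HSV stripe/orange [1, 227, 250] [9, 157, 244]
mark 70 [217.1429 217.6286] [ 0.5474 -0.211   0.0709]
mark 7 [291.7143 239.1429] [ 0.5753 -0.2442  0.0709]
flange 1142 0.5619542598724365 -0.22808107733726501 0.026670340448617935 0.07034886206677066
```

View pics/w6.png

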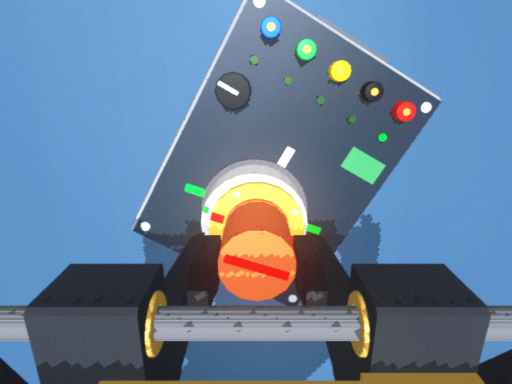

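arm_command([
  [0.03,0.0005,0,0,0.03],
  [0.03,0,0,0,0.03],
  [0.03,0,0,0,0],
  [0.03,0,0,0,0],
  [0.03,0,0,0,0],
  [0.03,0,0,0,0],
])

```text
clock: 14.95
tool_pos: [0.5608, -0.229, 0.0744]
eef_rot: [0.629, 0.322, -0.628, 0.325]
contact_force: [-4.0, -0.9, 19.8]
opening: 0.393
```

```bash
python3 st.py '[.5606,-.2275,.0745]'; python3 -c "
from plant import r;print(r.get_state()['moment'],r.get_state()['qd'])"; python3 ws.py w7;  python3 can.py w7.npz .5604 -.2275 .1 .12
```

```text
14.95 q [ 0.4554  0.8617 -0.2577  1.7382  0.3628  0.5845 -0.6411] pos [ 0.5608 -0.229   0.0744] F [-3.9614 -0.9438 19.7704] op 0.39266020512902566
tilt x [ 0.0035 -0.0036 -1.    ] yaw y -35.56890762570626
delta tool [-0.0001 -0.001  -0.0012]
[-0.18420182  0.93575008  0.73224298] [-1.65284798e-03  4.35931613e-04 -4.00586213e-04  6.38767685e-04
 -1.21648058e-03  6.49566802e-05  2.46839500e-04]
top 6922 [ 0.5638 -0.2254  0.1103] 0.567237377166748 -0.2205899953842163 0.032245341688394547
stripe 532 [ 0.5617 -0.2283  0.1109] 127.10461472529039 [0.0007 0.0391]
HSV stripe/orange [1, 226, 250] [9, 157, 244]
mark 25 [216.24 219.  ] [ 0.5475 -0.2106  0.0709]
mark 9 [291.7778 238.4444] [ 0.5746 -0.2447  0.0707]
flange 1099 0.5619692802429199 -0.227892205119133 0.026527104899287224 0.07027192746878498
```

The moment about z rose from 0.004 to 0.73 N·m, so it is against the stop, with the lugs at about −52° against a target of −51.8°. The push is 20 N and the flange is on the rim. One last scene check before handing in.

```bash
python3 - <<'E'
from plant import r
import cv2
p,d=r.snapshot("scene");cv2.imwrite("pics/scene1.png",p[:,:,::-1])
E
```

```text
(no output)
```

View pics/scene1.png

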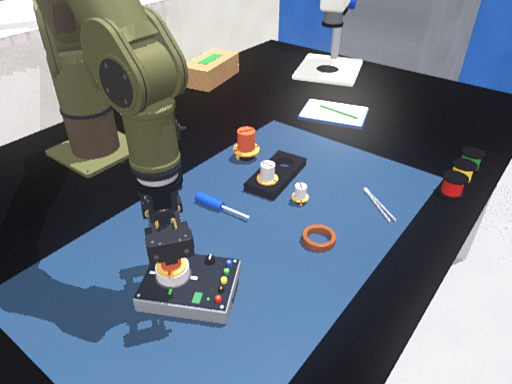

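The carrier is held in the socket at (173,270). The blank at (267,172), tape, tweezers and driver are where they were at the start.

```bash
python3 -c "
from plant import r;print(r.finish_job());s=r.get_state();print(s['clock'],s['tool_pos'],s['contact_force'],s['opening'])"
```

```text
the job is handed in; nothing more can be done
None
the job is handed in; nothing more can be done
```

I plugged the copper carrier from the stand into the socket, twisted it clockwise to the stop, and handed the job in at about 15 s while still gripping and pressing. The system gave no verdict, and I got no reading after handing in.

My last checks, just before handing in:
- **Depth:** the flange top was at z = 0.070 m, which is home. The push was about 20 N, more than the spring's 11 N, so the flange was pressing on the rim. I had no direct reading of the contacts' travel.
- **Twist:** the moment rose from about 0 to 0.73 N·m, showing the lugs were against the stop. The can's stripe put the lugs at −52.9° and the flange marks at −51.5°, against a target of −51.8°. They disagree slightly, but both are well within the limit.
- **Centring and tilt:** the carrier was about 1.5 mm off centre (limit 5 mm). The tool's tilt was about 0.005 rad (limit 0.08 rad).
- **Grip:** set to 60 N, with the fingers closed on the can.
- **Everything else:** by eye in the final scene picture, the aluminium carrier, tape, tweezers and screwdriver had not moved. I did not measure them again.

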